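Show a circuit board under the bench magnifier

TASK

Switch on the magnifier's lamp: press the hinged pedal switch down to its stop with the gripper and let it spring back up. Then draw the board with the two fat round capacitors up out of the rack and hold it up over the middle of the blue mat, about a hand's breadth or more clear of it, leaned halfway between upright and flat (about 45 degrees) with its component side looking obliquely up and its grip tab at the higher edge. Finish while holding it still there in the gripper; leave the other board, the solder spool, the cutters and the open grey enclosure where they are.

Things in the scene. Friction and masses are not known exactly. Their poses are not given: they have to be found in the camera images.
- power_board: Board to take: green circuit board on a grey carrier plate 10 (x) x 80 (y) x 100 mm (z, up), with a grip tab 12 (x) x 30 mm (y) from 99 to 137 mm above the origin, the centre of the lower edge. x points out of the component side, at the start away from the robot. Two black capacitors 22 mm across stick out 20 mm there, centred 76 mm up. About 0.16 kg. Stands upright in either bay of the rack
- power_board_middle (a point): the middle of that board, 60 mm above its lower edge, axes as the board's
- logic_board: the other board, in the other bay: the same carrier and tab but only flat black chips on its green side; not to be disturbed
- rack: fixed black rack, foot 120 (x) x 210 (y) x 12 mm, origin at the centre of its underside. Two bays side by side, 50 mm either side of the origin along its y: each a slot 14 (x) x 86 mm (y) for a board's lowest 45 mm, floor 12 mm and open top 57 mm above the table. It stands left or right of the mat, the pedal on the other side
- mat_middle (a point): centre of the top of the fixed blue mat, 200 (x) by 220 (y) mm, 3 mm thick, lying on the table straight ahead of the robot
- pedal (a joint): angle of the pedal switch's treadle in rad: 0 = up (at rest), grows as pressed, 0.26 = down at the stop. Spring: pressing at the press point takes about 2 N to start and about 7 N at the stop; it springs back up when let go
- pedal_press (a point): press point on top of the ribbed aluminium treadle, mid-width, 30 mm from its free end, 100 mm from its hinge. The treadle, 130 x 66 x 8 mm, is hinged at its end away from the robot; its free end is raised towards the robot. The point moves with it: about 56 mm above the table at rest, 30 mm at the stop; its y lies across the treadle
- spool: loose spool of solder wire standing on its flange, 54 mm across, 42 mm high, origin at the centre of its underside; not to be disturbed
- enclosure: loose open grey plastic enclosure, 80 x 130 x 50 mm high, origin at the centre of its underside; not to be disturbed
- cutters: loose blue-handled side cutters lying flat, about 125 mm long along own x, 12 mm high; not to be disturbed
There are look-alikes about, which are no part of the job. What is shaped like the part that bears pedal but yellow is not meant.

How it is judged (in metres and radians):
On the way, in this order (a step that is already met when the one before it is completed fails the run):
1. the pedal is pressed down to its stop (value of joint pedal above 0.235 rad), for 0.2 s.
2. the board with the capacitors is drawn clear of the rack, with the pedal back up (height (world z) of power_board above 0.065 m and contact force between power_board and rack below 0.1 N and contact force between power_board and the fingers above 0.5 N and value of joint pedal below 0.05 rad), for 0.1 s.
At the end, for the whole second after the job is handed in: Board held still in the fingers: lower edge 70 mm or more above the mat, middle within 80 mm of the mat's middle, component side up at 30 to 60 degrees, tab higher, sides level within 17 degrees; touching neither rack, spool nor enclosure; pedal up; bystanders within 30 mm of their start (height (world z) of power_board above 0.073 m and horizontal distance between power_board_middle and mat_middle below 0.08 m and angle between power_board's own x axis and vertical between 0.52 and 1.05 rad and angle between power_board's own z axis and vertical between 0.47 and 1.1 rad and angle between power_board's own y axis and vertical between 1.27 and 1.87 rad and contact force between power_board and the fingers above 1 N and contact force between power_board and rack below 0.1 N and contact force between power_board and enclosure below 0.1 N and contact force between power_board and spool below 0.1 N and linear speed of power_board below 0.03 m/s and angular speed of power_board below 0.2 rad/s and value of joint pedal below 0.05 rad and distance of each of logic_board, spool, enclosure, cutters from where it was at the start of the episode below 0.03 m); the arm keeps its last pose, push and grip.
It fails at once if the other board, the spool, the cutters or the enclosure is shifted by more than 30 mm (distance of any of logic_board, spool, enclosure, cutters from where it was at the start of the episode above 0.03 m).
It also fails if it takes over 46 s, if anything falls off the work surface, if the arm or the gripper's body presses on something with over 40 N, if the wrist force passes 120 N, or if a joint passes its speed limit or range.

ROBOT

A 6-joint arm with a two-finger parallel gripper is mounted at the origin on the work surface. World frame = base frame: x ahead of the robot, y to its left, z up, the work surface at z = 0. Lengths are in mm, angles in rad, forces in N, time in s.
With the tool pointing down it reaches from about 275 to 1000 mm from the base axis. Payload 8.4 kg.
Tool frame: the origin (TCP) lies on the centre line of the jaws, within the pads' length; the fingertips stand 17 mm ahead of it and the grasp point (between the pads) lies 2 mm behind it; z points along the fingers, y is the line along which they close (so a half turn about z gives the same grasp; the last joint's range is limited). The gripper opens to 85 mm and grips with 20 to 120 N. Pads are 22 mm wide; open, the fingers measure 114 mm over their backs; the gripper's body (76 mm by 85 mm) begins 54 mm behind the grasp point. The pads swing forward as they close: fully open they stand 13 mm farther back than shut.
Start: joints at [1.314, 0.353, 1.633, -0, 1.155, -0.002], TCP at [157.531, 604.824, 248.281] pointing down, gripper open.
Joint ranges: [-2.63, 2.63], [-0.92, 2.1], [0.06, 2.66], [-1.3, 4.44], [0, 2.69], [-3.02, 3.02]. Speed limits (rad/s): [2.22, 2.22, 2.79, 3.14, 3.14, 3.14].

INTERFACE

Orientations are given as [roll, pitch, yaw] about the fixed x, y, z axes, in that order (R = Rz(yaw) Ry(pitch) Rx(roll)).
In Python, from rig import r, eyes gives the robot as it stands. The module is installed in compiled form; this text tells all that it offers.
- The arm moves only by the shell command python3 -m inch 'ROWS' [FORCE]. ROWS is JSON, a list of rows, each a list of 7 numbers: the shift along the tool's x, y, z in m, then the turn, a rotation vector about the tool's x, y, z in degrees, then the closure, from -1 (fully open) to 1 (shut). In form: [[x, y, z, rx, ry, rz, gripper], ...]. A call has 1 to 8 rows; each row shifts and turns the commanded pose from where the row before left it, along the tool's axes as they then stand; what a row does not reach is not made up. A row lasts 1/10 s, in which the tool goes at most 50 mm and 8.59 degrees, less where a joint would pass 70% of its speed; a pose out of reach is approached as far as the arm can. A call with a gripper value outside its range is refused whole. The fingers move at their own pace and stop on an object; FORCE is the grip in N (left out, the last holds). Time passes only in rows, so rows that do not move let the fingers close. It gives the time, the measured TCP pose, the force, the opening and the grip force at its end, in the units of the state.
- r.sense(): the state, without advancing time (a new reading comes with each control period).
- eyes.grab_frame(name): name is "side" or "top" or "wrist"; returns a dict with "img" (480x640x3 uint8, blue, green, red), "fx", "fy", "cx", "cy" (pixels), "R" (3x3) and "t" (3): a world point X has camera coordinates R X + t; the wrist camera has in their place "hand_eye" (4x4, takes a point from camera to tool coordinates, whose origin is the TCP and whose axes are the flange's). Camera axes: x right, y down, z forward; pixel columns grow to the right and rows downward; lengths in mm; the calibration is good to about 2 mm. A picture is of the moment at which its call begins: read the wrist's pose just before it. There is no depth.
- r.sign_off(): hands the job in; it is judged then, once.
The state is a dict: "clock": time; "qpos": joint angles; "qvel": joint speeds; "joint_efforts": joint torques, N m; "eef_pos": TCP position; "tcp_rot": TCP orientation; "contact_force": force on the tool from outside, world axes, zero at the start; "wrist_torque": the same for the moment, N m; "opening": opening from 0.0 (shut) to 1.0 (fully open); "grasp_force": force on a finger pad.
Only numpy, scipy, OpenCV 4.12 (cv2) and the standard library are available. Lean on these libraries where they do the work, as an engineer would, in place of code of your own. Each camera call takes 0.05 s, during which the arm holds its last target. There are 200 camera calls.

## Working session

There is one attempt and no reset: what is moved stays moved. The work goes in short steps, Python scripts to look and compute and a shell command to move; the robot and the scene stay as the last step left them, time stands still between calls to the robot, and variables do not carry over. Pictures are saved under pics/ and viewed, at most 10 in all, crops included, and the job is handed in when it is done.

```bash
mkdir -p pics; cat > h.py <<'E'
import numpy as np, cv2
from rig import r, eyes
from scipy.spatial.transform import Rotation as Ro
def ray(f,u,v):
    d=np.array([(u-f["cx"])/f["fx"],(v-f["cy"])/f["fy"],1.]); R=np.array(f["R"]); t=np.array(f["t"]).ravel()
    return -R.T@t, R.T@d
def onz(f,u,v,z):
    c,d=ray(f,u,v); return c+d*(z-c[2])/d[2]
def tri(f1,p1,f2,p2):
    c1,d1=ray(f1,*p1); c2,d2=ray(f2,*p2); d1/=np.linalg.norm(d1); d2/=np.linalg.norm(d2)
    s=np.linalg.lstsq(np.c_[d1,-d2],c2-c1,rcond=None)[0]; a=c1+s[0]*d1; b=c2+s[1]*d2
    return (a+b)/2, np.linalg.norm(a-b)
E
python3 - <<'E'
from h import *
import pickle
F={}
for n in("top","side"):
    f=eyes.grab_frame(n); F[n]=f; cv2.imwrite(f"pics/{n}0.png",f["img"]); print(n,ray(f,f["cx"],f["cy"]))
pickle.dump(F,open("F.pkl","wb")); s=r.sense(); print(s)
E
```

```text
top (array([ 519.51411768, -155.97737104, 1595.48882099]), array([ 0.04712365,  0.00543921, -0.99887425]))
side (array([  23.73095675, -757.91431709,  821.37608384]), array([ 0.52791209,  0.54119869, -0.6545325 ]))
{'clock': 0.1, 'qpos': array([ 1.31361529e+00,  3.53604153e-01,  1.63405395e+00,  5.01254091e-06,
        1.15520159e+00, -2.39164266e-03]), 'qvel': array([-0.00093903, -0.00084579, -0.00245067,  0.00049007,  0.00095169,
        0.00073821]), 'joint_efforts': array([-1.12299353e-03, -6.06354690e+01, -3.42823291e+01, -6.08987762e-05,
        3.87198786e-03, -2.16551896e-06]), 'eef_pos': array([157.41659701, 604.43316262, 247.62344885]), 'tcp_rot': array([-3.14032562e+00, -7.61358701e-06,  2.88680122e+00]), 'contact_force': array([-0.74918147, -0.99322376, -0.17375481]), 'wrist_torque': array([-0.05669807, -0.03738705, -0.0107268 ]), 'grasp_force': 0.0, 'opening': 1.000629201281658}
```

View pics/top0.png

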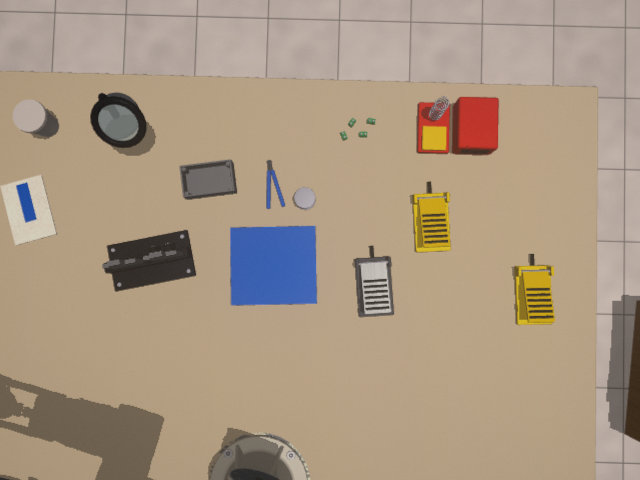

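View pics/side0.png

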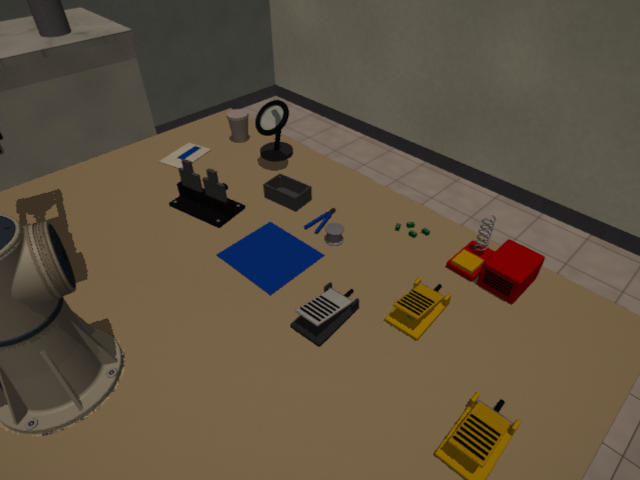

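Top: the rack is at about (150,260), the mat at (273,265), the real silver pedal at (374,287), the spool at (304,198), the enclosure at (208,180) and the cutters at (275,185). The side view agrees. Next I zoom in on the rack and measure.

```bash
python3 - <<'E'
from h import *
import pickle
F=pickle.load(open("F.pkl","rb")); t=F["top"]; s=F["side"]
def rect(f,m,x0,x1,y0,y1,z):
    k=np.zeros(m.shape,np.uint8); k[y0:y1,x0:x1]=m[y0:y1,x0:x1]
    c=max(cv2.findContours(k,0,2)[0],key=cv2.contourArea)
    b=cv2.boxPoints(cv2.minAreaRect(c)); P=np.array([onz(f,u,v,z) for u,v in b])
    print(np.round(b,1).tolist(),np.round(P[:,:2]).tolist(),"c",np.round(P.mean(0),1),"L",np.round(np.linalg.norm(P[1]-P[0])),np.round(np.linalg.norm(P[2]-P[1])))
h=cv2.cvtColor(t["img"],cv2.COLOR_BGR2HSV)
print("mat");rect(t,cv2.inRange(h,(105,150,80),(130,255,255)),220,330,215,315,3)
print("rack");rect(t,cv2.inRange(h,(0,0,0),(180,255,75)),95,205,220,300,12)
print("pedal base");rect(t,cv2.inRange(h,(0,0,0),(180,70,110))|cv2.inRange(h,(0,0,110),(180,40,255)),350,400,255,325,10)
k=cv2.morphologyEx(cv2.inRange(h,(0,0,140),(180,40,255)),cv2.MORPH_CLOSE,np.ones((7,7)))
print("treadle");rect(t,k,352,398,255,322,50)
a=cv2.resize(t["img"][220:300,95:205],None,fx=7,fy=7,interpolation=2)[:, :770]
cv2.imwrite("pics/c1.png",a)
b=cv2.resize(s["img"][150:230,160:260],None,fx=7,fy=7,interpolation=2);cv2.imwrite("pics/c2.png",b)
c=cv2.resize(np.hstack([t["img"][240:325,345:405],s["img"][275:345,285:365][:70].repeat(1,0) if 0 else cv2.copyMakeBorder(s["img"][275:345,285:365],0,15,0,0,0)]),None,fx=5.6,fy=5.6,interpolation=2);cv2.imwrite("pics/c3.png",c)
E
```

```text
mat
[[229.89999389648438, 227.6999969482422], [314.29998779296875, 226.0], [315.79998779296875, 302.5], [231.39999389648438, 304.20001220703125]] [[646.0, 96.0], [657.0, -121.0], [460.0, -131.0], [450.0, 85.0]] c [553.2 -17.8   3. ] L 217.0 196.0
rack
[[100.4000015258789, 246.39999389648438], [187.0, 229.60000610351562], [195.8000030517578, 274.79998779296875], [109.19999694824219, 291.6000061035156]] [[588.0, 424.0], [637.0, 204.0], [522.0, 177.0], [473.0, 397.0]] c [555.1 300.7  12. ] L 226.0 118.0
pedal base
[[353.5, 256.1000061035156], [389.70001220703125, 253.6999969482422], [393.70001220703125, 314.0], [357.5, 316.3999938964844]] [[582.0, -224.0], [590.0, -316.0], [437.0, -330.0], [428.0, -238.0]] c [ 509.4 -277.    10. ] L 93.0 154.0
treadle
[[358.8999938964844, 262.6000061035156], [386.8999938964844, 260.70001220703125], [390.5, 311.8999938964844], [362.5, 313.79998779296875]] [[564.0, -236.0], [571.0, -306.0], [444.0, -317.0], [437.0, -248.0]] c [ 504.1 -276.8   50. ] L 70.0 127.0
```

View pics/c1.png

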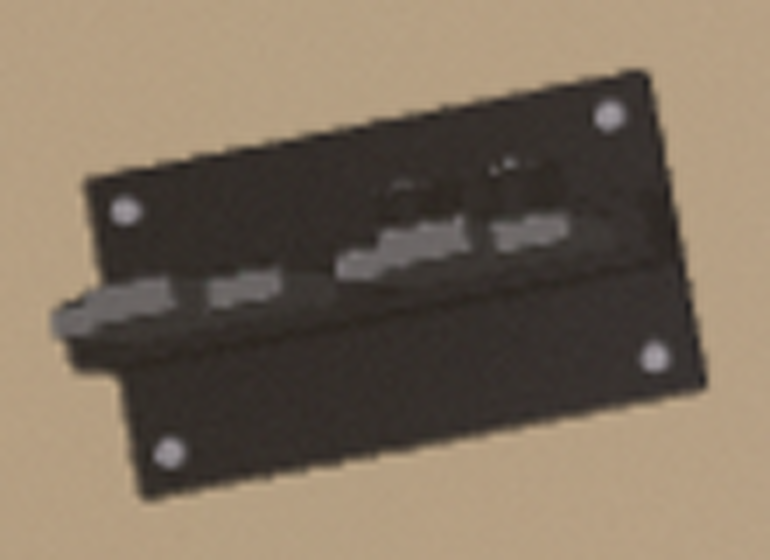

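View pics/c2.png

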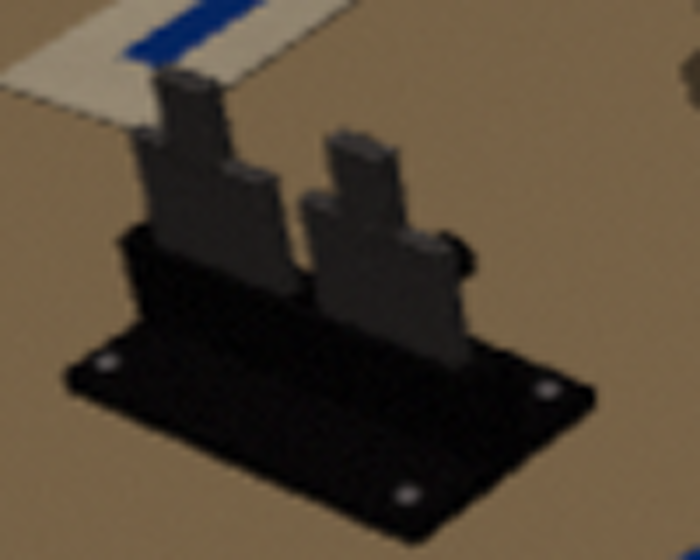

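View pics/c3.png

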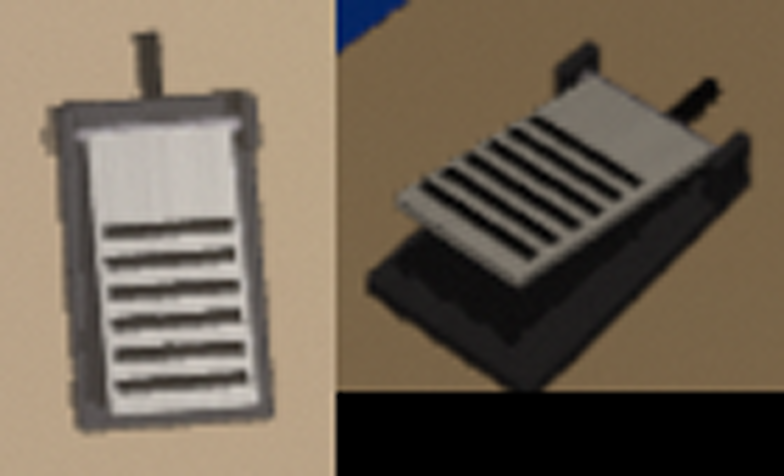

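Top crop c1: the capacitors at crop (410,195) and (520,185) put the power board in the right bay, nearest the mat. Its tab top is at about crop (423,240). In c2 the tab top is at (363,145) with a capacitor behind the right board. In c3 the treadle's free edge runs from (110,412) to (258,405) from the top, and from (400,205) to (520,285) from the side.

```bash
python3 - <<'E'
from h import *
import pickle
F=pickle.load(open("F.pkl","rb")); t=F["top"]; s=F["side"]
c=[onz(t,95+u/7,220+v/7,12) for u,v in((88,180),(645,72),(705,388),(145,497))]
C=np.mean(c,0); ya=(c[0]-c[1]+c[3]-c[2])[:2]; xa=(c[0]-c[3]+c[1]-c[2])[:2]
print(np.round(c,0).tolist(),C, "L",np.linalg.norm(ya)/2,np.linalg.norm(xa)/2,"yaw",np.degrees(np.arctan2(-ya[0],ya[1])),np.degrees(np.arctan2(xa[1],xa[0])))
yaw=np.arctan2(-ya[0],ya[1]); print("bay",C[:2]-50*np.array([-np.sin(yaw),np.cos(yaw)]))
print("tab tri",tri(t,(95+423/7,220+240/7),s,(160+363/7,150+145/7)), "top z149",onz(t,95+423/7,220+240/7,149))
for a,b in (((110,412),(400,205)),((258,405),(520,285)),((88,130),(592,75)),((238,123),(712,152))):
    print("treadle",tri(t,(345+a[0]/5.6,240+a[1]/5.6),s,(285-60+b[0]/5.6,275+b[1]/5.6)))
st=r.sense(); print(Ro.from_euler('xyz',st['tcp_rot']).as_matrix().round(3).tolist())
E
```

```text
[[590.0, 406.0, 12.0], [636.0, 204.0, 12.0], [521.0, 178.0, 12.0], [475.0, 380.0, 12.0]] [555.38678709 291.94404139  12.        ] L 207.50548111602598 117.88138421919496 yaw 12.642938540780687 12.84357550464512
bay [566.33051462 243.15639103]
tab tri (array([568.54004146, 244.27710788, 147.40259542]), np.float64(3.083598063997487)) top z149 [567.20630252 244.71417858 149.        ]
treadle (array([ 439.41926807, -253.99667125,   55.87973388]), np.float64(2.616943829251889))
treadle (array([ 444.13555087, -318.57583377,   59.0695292 ]), np.float64(1.6255658599520444))
treadle (array([ 563.42772432, -241.76497397,   29.68321402]), np.float64(0.2426111999077218))
treadle (array([ 568.10874481, -308.84504147,   29.80899437]), np.float64(0.8537400545778318))
[[-0.968, 0.252, -0.0], [0.252, 0.968, -0.001], [0.0, -0.001, -1.0]]
```

```bash
cat >> h.py <<'E'
def to(goal, Rg=None):
    s=r.sense(); R=Ro.from_euler('xyz',s['tcp_rot']); d=R.inv().apply(np.array(goal)-s['eef_pos'])
    print("t",s['clock'],"pos",s['eef_pos'].round(1),"q",s['qpos'].round(2),"F",s['contact_force'].round(1),"open",round(s['opening'],2),"grip",round(s['grasp_force'],1))
    print("tool shift mm",d.round(1),"len",np.linalg.norm(d).round(1))
    if Rg is not None: print("turn deg (tool)",np.degrees((R.inv()*Rg).as_rotvec()).round(2))
def pose(yaw,tilt=0): # tool y along yaw; tilt deg: tool z leans outward (+y dir) from down
    y=np.radians(yaw); ty=np.array([np.cos(y),np.sin(y),0]); z=np.array([0,0,-1.]); 
    B=Ro.from_matrix(np.c_[np.cross(ty,z),ty,z]); return B*Ro.from_rotvec([-np.radians(tilt),0,0])
E
python3 -m inch '[[0,0,0,0,0,7.85,1],[0,0,0,0,0,7.85,1],[0,0,0,0,0,7.85,1],[0,0,0,0,0,7.85,1],[0,0,0,0,0,7.85,1],[0,0,0,0,0,7.85,1],[0,0,0,0,0,7.85,1],[0,0,0,0,0,7.85,1]]'
python3 -c "
from h import *
to([472,-284,160],pose(12.7)); print(pose(12.7,45).apply([0,0,1]))"
```

```text
clock: 0.9
eef_pos: [157.5, 604.5, 247.8]
tcp_rot: [-3.141, 0.001, 1.785]
contact_force: [1.2, -0.7, 0.1]
opening: 0.005
grasp_force: 0.0
t 0.9 pos [157.5 604.5 247.8] q [1.31 0.35 1.63 0.   1.16 1.1 ] F [ 1.2 -0.7  0.1] open 0.0 grip 0.0
tool shift mm [-935.   118.4   88.5] len 946.6
turn deg (tool) [-0.02  0.05 -0.42]
[ 0.68980709  0.15545474 -0.70710678]
```

```bash

python3 -m inch '[[-0.0445,0.0056,0,0,0,0,1],[-0.0445,0.0056,0,0,0,0,1],[-0.0445,0.0056,0,0,0,0,1],[-0.0445,0.0056,0,0,0,0,1],[-0.0445,0.0056,0,0,0,0,1],[-0.0445,0.0056,0,0,0,0,1],[-0.0445,0.0056,0,0,0,0,1],[-0.0445,0.0056,0,0,0,0,1]]'
python3 -m inch '[[-0.0445,0.0056,0,0,0,0,1],[-0.0445,0.0056,0,0,0,0,1],[-0.0445,0.0056,0,0,0,0,1],[-0.0445,0.0056,0,0,0,0,1],[-0.0445,0.0056,0,0,0,0,1],[-0.0445,0.0056,0,0,0,0,1],[-0.0445,0.0056,0,0,0,0,1],[-0.0445,0.0056,0,0,0,0,1]]'
python3 -m inch '[[-0.0445,0.0056,0,0,0,0,1],[-0.0445,0.0056,0.02,0,0,0,1],[-0.0445,0.0056,0.02,0,0,0,1],[-0.0445,0.0056,0.02,0,0,0,1],[-0.0445,0.0056,0.02,0,0,0,1],[0,0,0,0,0,0,1]]'
python3 -c "
from h import *
to([472,-284,75],pose(12.7))"
```

```text
clock: 1.7
eef_pos: [278.9, 265.4, 248.2]
tcp_rot: [3.142, 0.0, 1.791]
contact_force: [1.1, -0.5, 0.5]
opening: 0.0
grasp_force: 0.0
clock: 2.5
eef_pos: [400.4, -72.5, 248.3]
tcp_rot: [3.141, -0.0, 1.79]
contact_force: [2.1, 1.0, -0.2]
opening: 0.0
grasp_force: 0.0
clock: 3.1
eef_pos: [476.5, -285.3, 165.1]
tcp_rot: [-3.14, -0.001, 1.788]
contact_force: [-1.1, 0.3, -0.4]
opening: 0.003
grasp_force: 0.0
t 3.1 pos [ 476.5 -285.3  165.1] q [-0.54  0.34  1.86 -0.    0.94 -0.76] F [-1.1  0.3 -0.4] open 0.0 grip 0.0
tool shift mm [ 2.1 -3.9 90.1] len 90.3
turn deg (tool) [-0.12 -0.05 -0.25]
```

Go down to just above contact (TCP ≈ 77), then press gradually.

```bash

python3 -m inch '[[0.002,-0.004,0.03,0,0,0,1],[0,0,0.03,0,0,0,1],[0,0,0.027,0,0,0,1],[0,0,0,0,0,0,1]]'
python3 -m inch '[[0,0,0.006,0,0,0,1],[0,0,0.006,0,0,0,1],[0,0,0.006,0,0,0,1],[0,0,0,0,0,0,1]]'
```

```text
clock: 3.5
eef_pos: [469.4, -278.7, 78.4]
tcp_rot: [-3.137, -0.004, 1.791]
contact_force: [-0.6, -0.7, 1.1]
opening: 0.002
grasp_force: 0.0
clock: 3.9
eef_pos: [472.4, -280.8, 63.7]
tcp_rot: [3.141, 0.001, 1.791]
contact_force: [-0.5, -0.7, 3.8]
opening: -0.001
grasp_force: 1.9
```

```bash

python3 -m inch '[[0,0,0.006,0,0,0,1],[0,0,0.005,0,0,0,1],[0,0,0,0,0,0,1]]'
python3 -m inch '[[0,0,0.003,0,0,0,1],[0,0,0,0,0,0,1],[0,0,0,0,0,0,1]]'
```

```text
clock: 4.2
eef_pos: [471.9, -280.9, 52.6]
tcp_rot: [3.141, 0.001, 1.791]
contact_force: [-2.7, -2.1, 5.8]
opening: 0.0
grasp_force: 3.1
clock: 4.5
eef_pos: [471.8, -280.9, 50.0]
tcp_rot: [3.142, 0.001, 1.791]
contact_force: [-4.1, -1.3, 6.1]
opening: -0.0
grasp_force: 3.4
```

```bash

python3 -m inch '[[0,0,0.002,0,0,0,1],[0,0,0,0,0,0,1]]'
python3 -m inch '[[0,0,0.0015,0,0,0,1],[0,0,0,0,0,0,1]]'
```

```text
clock: 4.7
eef_pos: [471.7, -280.9, 48.0]
tcp_rot: [-3.141, 0.001, 1.791]
contact_force: [-3.6, -1.8, 6.8]
opening: 0.002
grasp_force: 3.6
clock: 4.9
eef_pos: [471.8, -280.9, 46.9]
tcp_rot: [-3.142, 0.001, 1.791]
contact_force: [-5.6, -1.7, 11.3]
opening: 0.003
grasp_force: 5.8
```

```bash

python3 -m inch '[[0,0,0.0005,0,0,0,1],[0,0,0,0,0,0,1],[0,0,0,0,0,0,1],[0,0,0,0,0,0,1]]'
python3 -m inch '[[0,0,-0.02,0,0,0,1],[0,0,-0.03,0,0,0,1],[0,0,-0.045,0,0,0,-1],[0,0,-0.045,0,0,0,-1],[0,0,-0.045,0,0,0,-1],[0,0,-0.03,0,0,0,-1],[0,0,0,0,0,0,-1]]'
python3 -c "
from h import *
to([567,244.4,262],pose(12.7))
f=eyes.grab_frame('side');cv2.imwrite('pics/s2.png',cv2.resize(f['img'][120:345,160:365],None,fx=2.6,fy=2.6))"
```

```text
clock: 5.3
eef_pos: [471.7, -280.9, 46.7]
tcp_rot: [-3.142, 0.001, 1.791]
contact_force: [-6.4, -0.7, 15.7]
opening: -0.004
grasp_force: 7.7
clock: 6.0
eef_pos: [474.0, -281.6, 265.5]
tcp_rot: [3.135, 0.006, 1.791]
contact_force: [1.2, 0.6, -1.4]
opening: 0.846
grasp_force: 0.0
t 6.0 pos [ 474.  -281.6  265.5] q [-0.54  0.22  1.78  0.    1.14 -0.76] F [ 1.2  0.6 -1.4] open 0.85 grip 0.0
tool shift mm [493.  205.5   2. ] len 534.1
turn deg (tool) [ 0.37  0.33 -0.1 ]
```

View pics/s2.png

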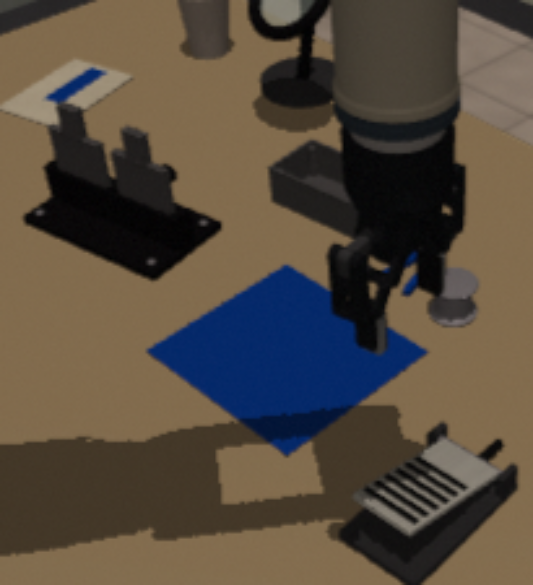

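The pedal has sprung back up (treadle raised at (430,480)) and the gripper is open. Now over to the board's tab.

```bash

python3 -m inch '[[0.041,0.017,0,0,0,0,-1],[0.041,0.017,0,0,0,0,-1],[0.041,0.017,0,0,0,0,-1],[0.041,0.017,0,0,0,0,-1],[0.041,0.017,0,0,0,0,-1],[0.041,0.017,0,0,0,0,-1]]'
python3 -m inch '[[0.041,0.017,0,0,0,0,-1],[0.041,0.017,0,0,0,0,-1],[0.041,0.017,0,0,0,0,-1],[0.041,0.017,0,0,0,0,-1],[0.041,0.017,0,0,0,0,-1],[0.041,0.017,0,0,0,0,-1],[0,0,0,0,0,0,-1],[0,0,0,0,0,0,-1]]'
python3 -c "
from h import *
to([567,244.4,132],pose(12.7))
s=r.sense();f=eyes.grab_frame('wrist');cv2.imwrite('pics/w1.png',f['img'])
H=np.array(f['hand_eye']);R=Ro.from_euler('xyz',s['tcp_rot']).as_matrix()
Rc=R@H[:3,:3];c=s['eef_pos']+R@H[:3,3]
print('cam',c); f['R']=Rc.T; f['t']=-Rc.T@c; f.pop('hand_eye')
import pickle; pickle.dump(f,open('w1.pkl','wb'))
for X in ([567.2,244.7,149],):
  p=f['R']@X+f['t']; print(p[0]/p[2]*f['fx']+f['cx'],p[1]/p[2]*f['fy']+f['cy'])
"
```

```text
clock: 6.65
eef_pos: [516.9, -16.3, 258.8]
tcp_rot: [-3.14, -0.001, 1.791]
contact_force: [0.1, 0.2, 0.6]
opening: 1.0
grasp_force: 0.0
clock: 7.45
eef_pos: [562.6, 244.8, 258.4]
tcp_rot: [-3.139, 0.001, 1.793]
contact_force: [-0.1, -0.3, -0.1]
opening: 0.997
grasp_force: 0.0
t 7.45 pos [562.6 244.8 258.4] q [ 0.41  0.33  1.65 -0.    1.17  0.19] F [-0.1 -0.3 -0.1] open 1.0 grip 0.0
tool shift mm [ -1.2   4.5 126.4] len 126.5
turn deg (tool) [-0.17  0.04  0.02]
cam [548.50772078 309.62368555 383.62659835]
326.2062267297077 246.82160826715668
```

View pics/w1.png

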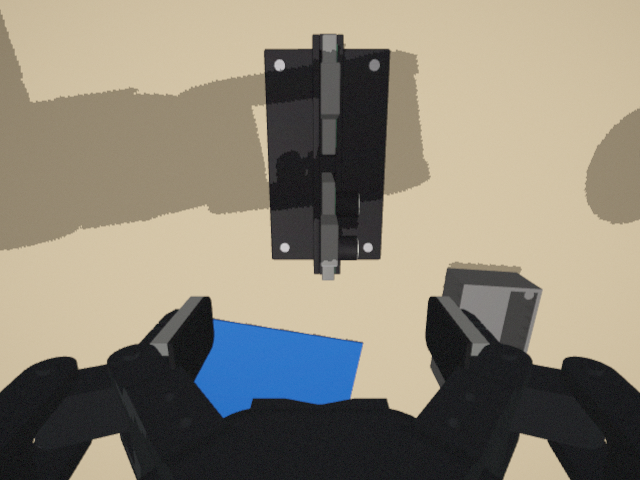

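Wrist view: the capacitors are at (348,205) and (348,247) on the nearer board, whose tab top spans about (329,209) to (329,263).

```bash
python3 -c "
from h import *
import pickle
f=pickle.load(open('w1.pkl','rb'));print(f['fx'])
g=cv2.cvtColor(f['img'],cv2.COLOR_BGR2GRAY)
print(g[170:285:4,328].tolist()); print(g[235,310:350].tolist()); print(g[192,310:350].tolist())
for p in ((329,209),(329,263),(320.5,236),(338,236)): print(onz(f,*p,149).round(1))
print(onz(f,328.5,172,112).round(1),onz(f,328,280,112).round(1),onz(f,328.5,209,112).round(1))"
```

```text
356.0001078618975
[22, 72, 71, 80, 90, 93, 89, 87, 92, 93, 89, 84, 72, 69, 93, 90, 89, 88, 90, 87, 93, 92, 88, 146, 156, 147, 146, 145, 200]
[53, 57, 54, 43, 53, 54, 53, 49, 49, 35, 48, 85, 89, 89, 91, 93, 90, 91, 91, 87, 90, 90, 93, 88, 93, 87, 90, 85, 50, 27, 24, 33, 41, 43, 45, 43, 38, 41, 41, 41]
[28, 32, 24, 27, 29, 30, 30, 26, 30, 28, 33, 37, 73, 89, 93, 92, 92, 92, 93, 92, 92, 89, 92, 92, 84, 61, 15, 22, 21, 20, 20, 19, 27, 25, 17, 26, 17, 25, 25, 23]
[563.1 270.7 149. ]
[571.7 233.7 149. ]
[561.7 251.3 149. ]
[573.3 253.9 149. ]
[558.7 291.8 112. ] [577.9 207.4 112. ] [565.1 264.4 112. ]
```

```bash

python3 -m inch '[[0,0.006,0,0,0,0,-1],[0,0,0.03,0,0,0,-1],[0,0,0.03,0,0,0,-1],[0,0,0.03,0,0,0,-1],[0,0,0.03,0,0,0,-1],[0,0,0.006,0,0,0,-1],[0,0,0,0,0,0,-1]]' 50
python3 -c "
from h import *
to([568.5,246.5,133],pose(12.7))"
```

```text
clock: 8.2
eef_pos: [569.2, 244.4, 133.7]
tcp_rot: [-3.14, 0.0, 1.79]
contact_force: [0.6, 0.3, 0.6]
opening: 1.002
grasp_force: 0.0
t 8.2 pos [569.2 244.4 133.7] q [ 0.4   0.47  1.74 -0.    0.94  0.18] F [0.6 0.3 0.6] open 1.0 grip 0.0
tool shift mm [ 2.2 -0.2  0.7] len 2.3
turn deg (tool) [-0.11  0.02 -0.17]
```

```bash

python3 -m inch '[[0.002,0,0,0,0,0,-1],[0,0,0,0,0,0,0.2],[0,0,0,0,0,0,0.4],[0,0,0,0,0,0,0.6],[0,0,0,0,0,0,0.7],[0,0,0,0,0,0,0.8],[0,0,0,0,0,0,1],[0,0,0,0,0,0,1]]' 50
python3 -m inch '[[0,0,0,0,0,0,1],[0,0,0,0,0,0,1],[0,0,0,0,0,0,1]]' 60
```

```text
clock: 9.0
eef_pos: [569.2, 247.6, 134.6]
tcp_rot: [3.141, -0.0, 1.791]
contact_force: [0.5, 0.1, 3.0]
opening: 0.133
grasp_force: 49.4
clock: 9.3
eef_pos: [569.2, 247.6, 134.6]
tcp_rot: [3.141, -0.0, 1.791]
contact_force: [-0.5, -0.7, 6.2]
opening: 0.135
grasp_force: 59.0
```

```bash

python3 -m inch '[[0,0,-0.005,0,0,0,1],[0,0,-0.01,0,0,0,1],[0,0,-0.01,0,0,0,1],[0,0,-0.015,0,0,0,1],[0,0,-0.015,0,0,0,1],[0,0,-0.015,0,0,0,1],[0,0,-0.015,0,0,0,1]]'
python3 -m inch '[[0,0,-0.015,0,0,0,1],[0,0,-0.015,0,0,0,1],[0,0,-0.015,0,0,0,1],[0,0,-0.01,0,0,0,1],[0,0,0,0,0,0,1],[0,0,0,0,0,0,1]]'
python3 -c "
from h import *
to([520,100,274],pose(0,45))"
```

```text
clock: 10.0
eef_pos: [569.2, 247.6, 221.1]
tcp_rot: [3.141, -0.0, 1.791]
contact_force: [0.9, -0.0, -1.0]
opening: 0.13
grasp_force: 58.4
clock: 10.6
eef_pos: [568.9, 247.4, 274.1]
tcp_rot: [-3.141, 0.0, 1.791]
contact_force: [0.1, 0.3, -1.5]
opening: 0.131
grasp_force: 58.6
t 10.6 pos [568.9 247.4 274.1] q [0.41 0.32 1.62 0.   1.2  0.19] F [ 0.1  0.3 -1.5] open 0.13 grip 58.6
tool shift mm [-1.332e+02 -7.990e+01  1.000e-01] len 155.3
turn deg (tool) [-44.83  -4.95  11.95]
```

```bash

python3 -m inch '[[-0.016,-0.0075,0,0,0,0,1],[-0.034,-0.016,0,0,0,0,1],[-0.034,-0.016,0,0,0,0,1],[-0.034,-0.016,0,0,0,0,1],[-0.034,-0.016,0,0,0,0,1],[-0.034,-0.016,0,0,0,0,1],[-0.034,-0.016,0,0,0,0,1],[-0.034,-0.016,0,0,0,0,1]]'
python3 -m inch '[[0,0,0,-4,0,0,1],[0,0,0,-6,0,0,1],[0,0,0,-7,0,0,1],[0,0,0,-7,0,0,1],[0,0,0,-7,0,0,1],[0,0,0,-7,0,0,1],[0,0,0,-5,0,0,1],[0,0,0,-2,0,0,1]]'
python3 -m inch '[[0,0,0,0,0,0,1],[0,0,0,0,0,0,1],[0,0,0,0,0,0,1],[0,0,0,0,0,0,1]]'
python3 -c "
from h import *
to([508,-28,260],pose(12.7,45))
for n in ('side','top'):
  f=eyes.grab_frame(n);cv2.imwrite('pics/e%s.png'%n,f['img'])
a=cv2.imread('pics/eside.png')[100:400,100:420];b=cv2.imread('pics/etop.png')[150:350,80:420]
cv2.imwrite('pics/e.png',np.hstack([cv2.resize(a,(400,375)),cv2.resize(b,(400,375))]))"
```

```text
clock: 11.4
eef_pos: [506.2, -28.5, 273.5]
tcp_rot: [-3.14, -0.0, 1.791]
contact_force: [0.8, 0.7, -0.7]
opening: 0.131
grasp_force: 58.6
clock: 12.2
eef_pos: [506.0, -23.9, 272.5]
tcp_rot: [2.402, -0.007, 1.797]
contact_force: [-0.3, 0.7, -0.7]
opening: 0.129
grasp_force: 58.8
clock: 12.6
eef_pos: [508.7, -23.2, 274.5]
tcp_rot: [2.402, -0.007, 1.799]
contact_force: [0.1, -0.0, -1.7]
opening: 0.128
grasp_force: 58.8
t 12.6 pos [508.7 -23.2 274.5] q [-0.25 -0.1   2.31  0.94  0.4  -1.26] F [ 0.1 -0.  -1.7] open 0.13 grip 58.8
tool shift mm [ -4.6 -11.    9.5] len 15.3
turn deg (tool) [-2.62 -0.54  0.02]
```

View pics/e.png

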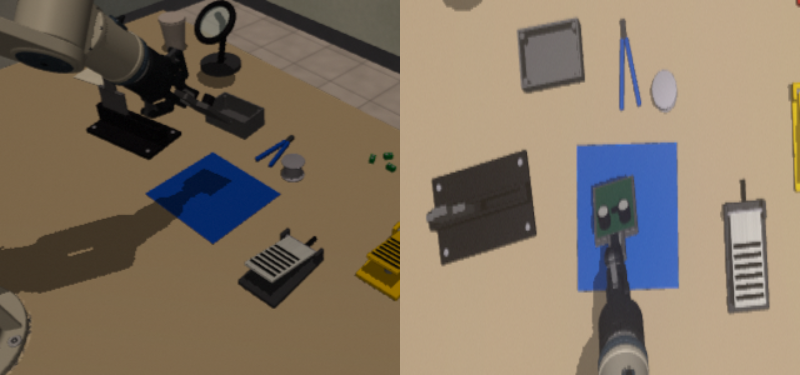

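The board is held tilted about 42° over the mat with its capacitors facing up and its tab towards the robot. The pedal is up and everything else is where it was.

```bash
python3 -c "
from h import *
print(r.sense()['qvel'].round(4)); print(r.sign_off())"
```

```text
[-0.0018 -0.0015  0.0038  0.0065 -0.0021 -0.0047]
the job is handed in; nothing more can be done
None
```

The job is handed in, with no verdict returned: the pedal was pressed to its stop and sprang back, and the capacitor board is held still at about 42° over the middle of the mat, roughly 180 mm up, with nothing else visibly moved.

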